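Refit the long axle of the boot-brush roller

ROBOT

A 6-joint arm with a two-finger parallel gripper is mounted at the origin on the work surface. World frame = base frame: x ahead of the robot, y to its left, z up, the work surface at z = 0. Lengths are in m, angles in rad, forces in N, time in s.
With the tool pointing down it reaches from about 0.35 to 0.85 m from the base axis. Payload 8.1 kg.
Tool frame: the origin (TCP) lies at the centre of the arm's flange, where the gripper is bolted on; the fingertips stand 186 mm ahead of it and the grasp point (between the pads) lies 167 mm ahead of it; z points along the fingers, y is the direction in which the jaws open and shut (so a half turn about z gives the same grasp; the last joint's range is limited). The gripper opens to 93 mm and grips with 3 to 60 N. Pads are 15 mm wide; open, the fingers measure 128 mm over their backs; the gripper's body (75 mm by 188 mm) begins 65 mm behind the grasp point.
Start: joints at [-1.324, 0.13, 1.488, -0, 1.523, -0.085], TCP at [0.195, -0.567, 0.405] pointing down, gripper open.
Joint ranges: [-2.96, 2.96], [-0.89, 2.26], [0.02, 2.5], [-1.34, 4.48], [0, 2.73], [-2.66, 2.66]. Speed limits (rad/s): [2.39, 2.39, 2.79, 3.14, 3.14, 3.14].

INTERFACE

Orientations are given as a rotation vector (axis times angle).
In Python, from plant import robot, viewer, order gives the robot as it stands.
- The arm moves only by the tool apply_moves, never from a script. Its argument "deltas" is a list of rows, each a list of 3 entries, a list of its own where there are three numbers: the finger opening in mm, from 0 to 93, then the shift along the tool's x, y, z in mm, then the turn about the tool's z in rad. In form: [[grip, [dx, dy, dz], yaw], ...]. A call has 1 to 5 rows; each row shifts and turns the commanded pose from where the row before left it, along the tool's axes as they then stand; what a row does not reach is not made up. A row lasts 1/8 s, in which the tool goes at most 62.5 mm and 10.7 degrees, less where a joint would pass 70% of its speed; a pose out of reach is approached as far as the arm can. A call is refused whole if a number of a shift passes 62.5 or a number of a turn 0.188, either way. A call with a gripper value outside its range is refused whole. The fingers move at their own pace and stop on an object; "grip_force" is the grip in N (left out, the last holds). Time passes only in rows, so rows that do not move let the fingers close. It gives the time, the measured TCP pose, the force and the opening at its end, in the units of the state.
- robot.read_state(): the state, without advancing time (a new reading comes with each control period).
- viewer.read_camera(name): name is "side" or "top"; returns the picture (384x512x3 uint8, blue, green, red); there is no depth.
- viewer.get_calibration(name): a dict with "fx", "fy", "cx", "cy" (pixels), "R" (3x3) and "t" (3): a world point X has camera coordinates R X + t. Camera axes: x right, y down, z forward; pixel columns grow to the right and rows downward; lengths in m; the calibration is good to about 2 mm. A picture is of the moment at which its call begins. get_calibration takes no time and is no camera call.
- order.close_job(): hands the job in, once; it reports no verdict.
The state is a dict: "t": time; "q": joint angles; "dq": joint speeds; "joint_torque": joint torques, N m; "tool_pos": TCP position; "orientation": TCP orientation; "force": force on the tool from outside, world axes, zero at the start; "wrist_torque": the same for the moment, N m; "opening": finger opening in m.
Only numpy, scipy, OpenCV 4.12 (cv2) and the standard library are available. Lean on these libraries where they do the work, as an engineer would, in place of code of your own. Each camera call takes 0.05 s, during which the arm holds its last target. There are 200 camera calls.

TASK

Take the steel axle from its wooden rest and, holding it by the steel shaft at least 60 mm ahead of its wooden handle, slide it partway into the roller stand's bore. Let go, take a new hold further back on the wooden handle, feel the tip into the off-centre hole of the far bush and push the axle fully home, so that the handle's shoulder sits flush against the stand; then let go. Work gently: never hammer or force the axle in the stand, and leave the other things on the counter where they are.

Things in the scene. Friction and masses are not known exactly. Their poses are not given: they have to be found in the camera images.
- axle: steel rod, 14 mm diameter, with coaxial wooden handle, 0.2 to 0.35 kg. Origin on the axis at the shoulder (the handle's flat front face); +x along the axis to the tip, roll arbitrary. Shaft x = 0 to 170 mm, last 6 mm tapering to 11.5 mm; handle 24 mm diameter, x = 0 to -45 mm. Balance point near x = 70 mm. Starts level in the rest, axis 50 mm above the counter, tip roughly to +y
- axle_tip (a point): centre of the axle's tip, 170 mm ahead of the shoulder; same axes as the axle
- axle_handle (a point): centre of the axle's wooden handle, 22.5 mm behind the shoulder; same axes as the axle
- rest: fixed dark wooden rest, base 130 x 60 x 12 mm, two posts 12 mm thick, 100 mm apart centre to centre, tops 55 mm high, with open-topped slots 16 mm wide holding the shaft. The axle's x = 70 mm lies about midway between the posts (within 7 mm). Origin under its centre, x along the axle
- stand: fixed wooden stand, base 190 x 100 x 30 mm; cheeks 80 mm wide, tops 140 mm above the counter, between them a black rubber roller brush, 74 mm diameter, free to turn. Origin under the base's centre; +x is the way the axle goes in, roughly world +y. The axle jams if pushed askew (let go partway, its handle sags about 3 mm); over 60 N, summed over the contacts of axle and stand, counts as forcing
- mouth (a point): bore's mouth on the near cheek's outer face, 81 mm before stand's origin, 85 mm high; +x into the level bore: near cheek 0-30 mm deep, 15 mm hole; roller 32-140, 22 mm hole; steel bush in the far cheek 141-165, 15 mm hole, no chamfer. The bush is eccentric: its hole is 3.5 mm off the axis in a direction unknown, not in any pose, so the tip stops there: feel for the hole. Tip ends 5 mm beyond
- jar: bystander: clear jar with steel flip-top lid, 88 mm diameter, 95 mm high, on the turntable tray (260 mm diameter, top 24 mm high); origin under its centre
- scoop: bystander: steel scoop lying on the tray, 155 mm long; origin under its pan
- bowl: bystander: stoneware bowl, 160 mm diameter, 55 mm high, with a red plastic treat ball of 68 mm lying in it; origin under its centre

How it is judged:
By the outcome, as a careful person would: the job done as asked, in the order asked, and still so for the second after the job is handed in, with the robot touching nothing.
It also fails if it takes over 72 s, if anything falls off the work surface, if the arm or the gripper's body presses on something with over 40 N, if the wrist force passes 120 N, or if a joint passes its speed limit or range.

## Working session

There is one attempt and no reset: what is moved stays moved. The work goes in short steps, Python scripts to look and compute and a tool call to move; the robot and the scene stay as the last step left them, time stands still between calls to the robot, and variables do not carry over. Pictures are saved under pics/ and viewed, about 8 in all and at most 12, crops included, and the job is handed in when it is done.

Besides the shell and the picture viewer there is one more tool, called after "Call:" as a command line: name --argument value ..., lists and objects as JSON in quotes. apply_moves: Moves the arm, as the interface text tells. Its arguments: {"type":"object","properties":{"deltas":{"type":"array"},"grip_force":{"type":"number"}},"required":["deltas"]}

```bash
ls; mkdir -p pics
python3 - <<'E'
from plant import robot, viewer, order
import cv2,numpy as np
for n in("side","top"):
    im=viewer.read_camera(n); cv2.imwrite(f"pics/{n}0.png",im)
    c=viewer.get_calibration(n); print(n,c["fx"],c["fy"],c["cx"],c["cy"],np.round(c["R"],4).tolist(),np.round(c["t"],4).tolist())
a=cv2.imread("pics/side0.png");b=cv2.imread("pics/top0.png")
cv2.imwrite("pics/side0b.png",cv2.resize(a,(800,600),interpolation=cv2.INTER_CUBIC))
cv2.imwrite("pics/top0b.png",cv2.resize(b,(800,600),interpolation=cv2.INTER_CUBIC))
print({k:np.round(v,4).tolist() for k,v in robot.read_state().items()})
E
```

```text
pics
side 431.83500993931483 431.83500993931483 252.48297800407312 190.67668581927805 [[-0.9334, -0.3584, -0.0166], [-0.1593, 0.4554, -0.8759], [0.3215, -0.815, -0.4822]] [0.5463, 0.1583, 0.9262]
top 407.7830510124364 407.7830510124364 248.9033594318522 196.3628995568007 [[-0.0606, -0.9982, -0.0036], [-0.9744, 0.0599, -0.2167], [0.2165, -0.0096, -0.9762]] [0.07, 0.5972, 1.0193]
{'t': 0.1, 'q': [-1.3244, 0.1311, 1.4892, 0.0, 1.523, -0.0854], 'dq': [-0.0002, -0.0021, -0.0032, 0.0009, -0.0003, 0.0005], 'joint_torque': [0.0014, -56.1342, -49.3096, 0.0771, 0.0291, -0.0001], 'tool_pos': [0.1954, -0.5671, 0.4038], 'orientation': [-3.0969, -0.5185, 0.0002], 'force': [-0.1352, -0.4661, 0.3753], 'wrist_torque': [0.002, 0.0139, -0.0311], 'opening': 0.0931}
```

View pics/side0b.png

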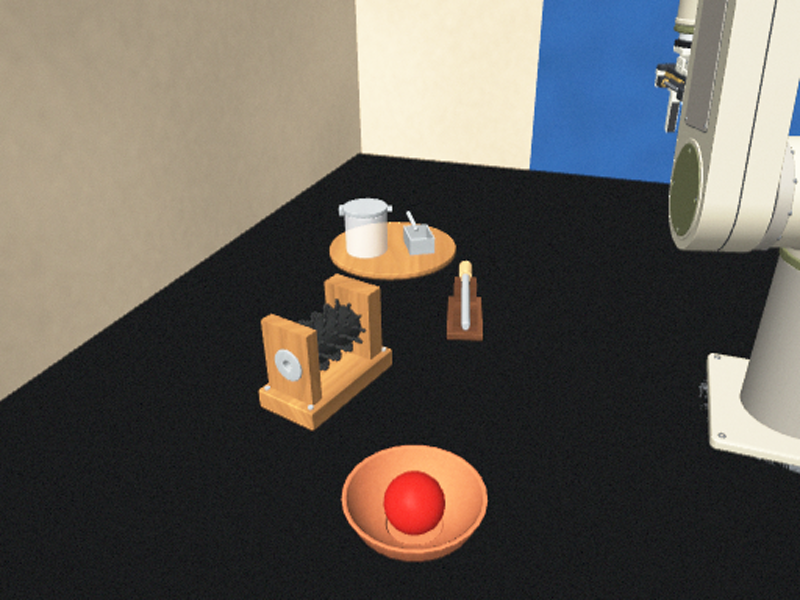

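View pics/top0b.png

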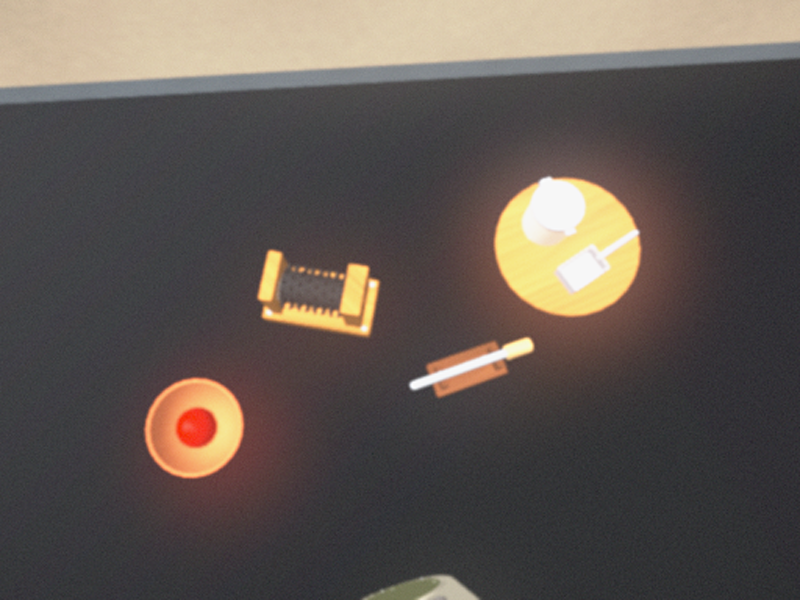

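```bash
cat > h.py <<'E'
from plant import robot, viewer, order
import cv2,numpy as np
from scipy.optimize import least_squares
from scipy.spatial.transform import Rotation as Ro
C={n:viewer.get_calibration(n) for n in("side","top")}
def proj(n,X):
    c=C[n];p=np.asarray(X,float)@np.array(c["R"]).T+c["t"]
    return np.stack([c["fx"]*p[...,0]/p[...,2]+c["cx"],c["fy"]*p[...,1]/p[...,2]+c["cy"]],-1)
def back(n,uv,z):
    c=C[n];R=np.array(c["R"]);d=R.T@np.array([(uv[0]-c["cx"])/c["fx"],(uv[1]-c["cy"])/c["fy"],1]);o=-R.T@c["t"]
    return o+d*(z-o[2])/d[2]
def grab(n,k=1): return np.mean([viewer.read_camera(n).astype(float) for _ in range(k)],0).astype(np.uint8)
def crop(im,u,v,w,h,s): return cv2.resize(im[v:v+h,u:u+w],(w*s,h*s),interpolation=cv2.INTER_CUBIC)
def st():
    s=robot.read_state();R=Ro.from_rotvec(s["orientation"]).as_matrix()
    return s,np.array(s["tool_pos"]),R
E
python3 - <<'E'
from h import *
t=grab("top",4);s=grab("side",4)
cv2.imwrite("pics/t1.png",t);cv2.imwrite("pics/s1.png",s)
cv2.imwrite("pics/c1.png",np.vstack([np.hstack([crop(t,160,150,100,75,4),crop(t,255,195,100,75,4)]),np.hstack([crop(s,160,170,100,75,4)*1,crop(s,250,155,100,75,4)])]))
cv2.imwrite("pics/c2.png",np.hstack([crop(s,160,170,100,110,4),crop(s,270,160,50,60,7)[:440].copy() if 0 else cv2.resize(s[160:223,270:327],(400,440),interpolation=cv2.INTER_CUBIC)]))
E
```

```text
(no output)
```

View pics/c1.png

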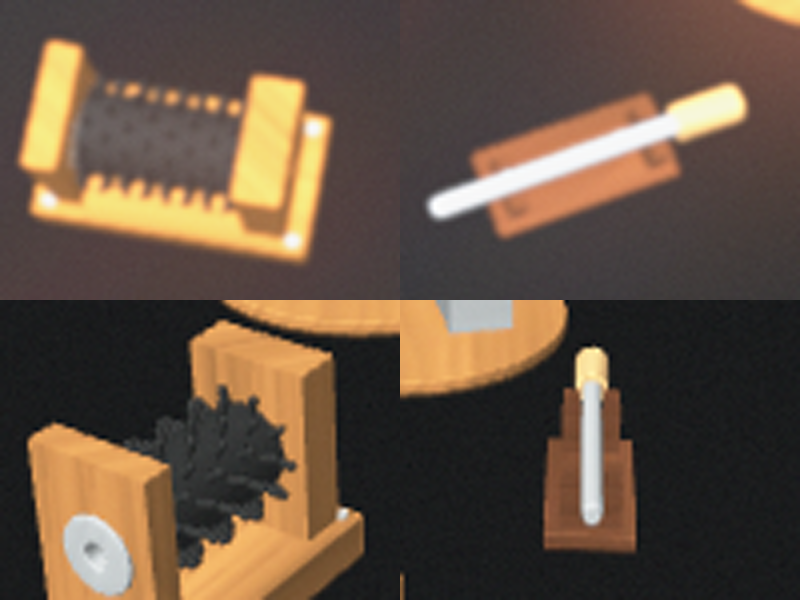

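View pics/c2.png

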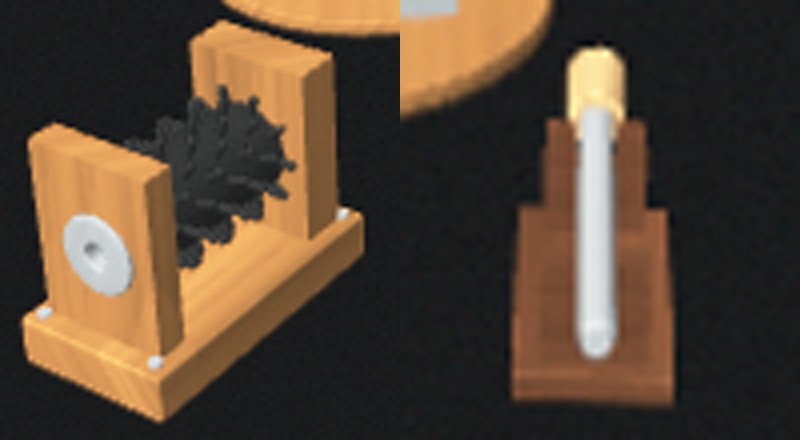

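```bash
cat > fit.py <<'E'
from h import *
P=[] # cam, uv, stand xyz ; +x insertion(+y world), stand y = left = -x world
def T(pts,XYZ,n,o,s):
    for p,X in zip(pts,XYZ): P.append((n,np.array(o)+(np.array(p)+.5)/s-.5,np.array(X)/1e3))
t=lambda p,X:T(p,X,"top",(160,150),4.); s=lambda p,X:T(p,X,"side",(160,170),4.)
t([(253,75),(303,85),(283,210),(233,203)],[(-51,-40,140),(-81,-40,140),(-81,40,140),(-51,40,140)])
t([(48,40),(85,47),(60,172),(22,165)],[(84,-40,140),(60,-40,140),(60,40,140),(84,40,140)])
t([(330,118),(305,260),(30,213)],[(-95,-50,30),(-95,50,30),(95,50,30)])
s([(30,132),(50,123),(172,165),(143,182)],[(84,-40,140),(60,-40,140),(60,40,140),(84,40,140)])
s([(192,40),(222,22),(332,55),(304,73)],[(-51,-40,140),(-81,-40,140),(-81,40,140),(-51,40,140)])
s([(160,421),(163,375),(25,320),(363,213),(363,250)],[(95,50,0),(95,50,30),(95,-50,30),(-95,50,30),(-95,50,0)])
def w(a,X): c,s_=np.cos(a[2]),np.sin(a[2]); return np.array([a[0]+c*X[0]-s_*X[1],a[1]+s_*X[0]+c*X[1],X[2]])
def res(a,cams=("top","side")): return np.concatenate([proj(n,w(a,X))-uv for n,uv,X in P if n in cams])
for cams in (("top",),("side",),("top","side")):
    r=least_squares(res,[.5,.1,1.57],args=(cams,),loss="soft_l1"); print(cams,np.round(r.x,4),np.round(np.abs(res(r.x,cams)).mean(),2))
print(np.round(res(r.x).reshape(-1,2),1).tolist())
a=r.x; print("mouth",w(a,np.array([-.081,0,.085])),"dir deg",np.degrees(a[2]))
for n,o,sc,tip,he,sh in(("top",(255,195),4.,(29,206),(343,101),(270,123)),("side",(270,160),7.02,(197,345),(197,56),(197,125))):
    f=lambda p:np.array(o)+(np.array(p)+.5)/sc-.5
    A,B,D=back(n,f(tip),.05),back(n,f(he),.05),back(n,f(sh),.05)
    print(n,"tip",A.round(4),"end",B.round(4),"shoulder",D.round(4),"len",np.linalg.norm(A-B),"dir",np.degrees(np.arctan2(*(A-B)[[1,0]])))
# hole in washer
im=cv2.imread("pics/s1.png"); cv2.imwrite("pics/w.png",crop(im,172,218,26,30,20))
for X in([84.5,0,85],[84.5,-20,85],[84.5,20,85],[84.5,0,105],[84.5,0,65]): print(X,((proj("side",w(a,np.array(X)/1e3))-[172,218]+.5)*20).round(0))
E
python3 fit.py
```

```text
('top',) [0.6307 0.1516 1.3386] 0.43
('side',) [0.6311 0.153  1.3463] 0.73
('top', 'side') [0.631  0.1521 1.3415] 0.61
[[0.7, 0.5], [-0.0, -0.1], [-0.7, -0.6], [-0.1, -0.8], [-0.6, 0.6], [-0.5, 0.4], [-0.9, -0.4], [-0.8, -0.2], [0.3, 0.0], [0.2, -0.5], [0.8, -0.1], [-1.2, 1.7], [1.8, -1.0], [0.4, -0.8], [-0.1, 0.2], [-0.3, -0.5], [0.3, -1.0], [0.6, -0.8], [-0.3, 0.1], [1.1, 0.4], [-0.7, 0.6], [-1.1, -1.3], [0.8, -0.9], [1.1, 0.3]]
mouth [0.61262149 0.07320571 0.085     ] dir deg 76.86508882523825
top tip [0.468  0.0074 0.05  ] end [ 0.5248 -0.206   0.05  ] shoulder [ 0.5131 -0.156   0.05  ] len 0.22081222791571592 dir 104.91501034899655
side tip [0.4645 0.007  0.05  ] end [ 0.5268 -0.2136  0.05  ] shoulder [ 0.5099 -0.1536  0.05  ] len 0.2292486450435346 dir 105.77269424469826
[84.5, 0, 85] [223. 295.]
[84.5, -20, 85] [ 82. 237.]
[84.5, 20, 85] [367. 355.]
[84.5, 0, 105] [205. 135.]
[84.5, 0, 65] [241. 452.]
```

View pics/w.png

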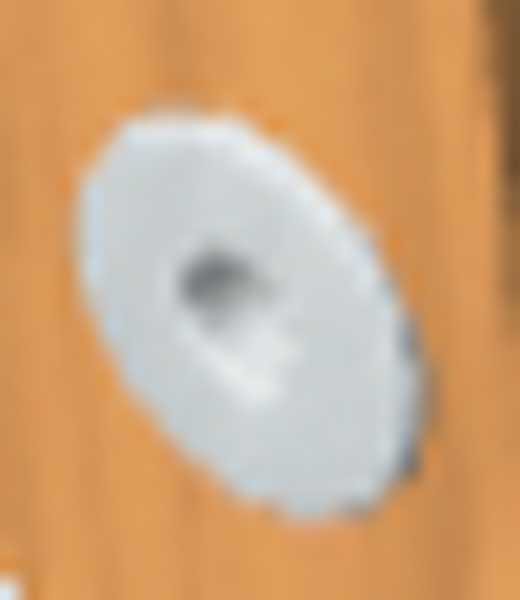

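```bash
cat >> h.py <<'E'
def plan(target,yaw_deg,maxt=60,grasp=True):
    """rows from measured pose to grasp point target, tool x at yaw_deg"""
    s,p,R=st(); tgt=np.array(target)+([0,0,.167] if grasp else 0)
    cur=np.arctan2(R[1,0],R[0,0]); d=np.radians(yaw_deg)-cur; d=(d+np.pi)%(2*np.pi)-np.pi
    n=int(np.ceil(max(np.linalg.norm(tgt-p)*1e3/maxt,abs(d)/.18,1)))
    for i in range(n):
        y=cur+d*i/n; v=(tgt-p)/n*1e3
        print([round(float(x),1) for x in (np.cos(y)*v[0]+np.sin(y)*v[1],np.sin(y)*v[0]-np.cos(y)*v[1],-v[2])],round(-d/n,4))
def show():
    s,p,R=st();print("t",round(s["t"],2),"grasp",(p+R[:,2]*.167).round(4),"yaw",np.degrees(np.arctan2(R[1,0],R[0,0])).round(2),"z",R[:,2].round(4),"F",np.round(s["force"],2),"M",np.round(s["wrist_torque"],2),"open",round(s["opening"]*1e3,2))
E
python3 - <<'E'
from h import *
t=cv2.cvtColor(cv2.imread("pics/t1.png"),cv2.COLOR_BGR2HSV);s=cv2.cvtColor(cv2.imread("pics/s1.png"),cv2.COLOR_BGR2HSV)
for n,im,(u0,v0,u1,v1) in(("top",t,(258,218,326,252)),("side",s,(290,168,306,212))):
    m=np.zeros(im.shape[:2],bool); sub=im[v0:v1,u0:u1]; m[v0:v1,u0:u1]=(sub[...,1]<70)&(sub[...,2]>125)
    vv,uu=np.nonzero(m); L=cv2.fitLine(np.stack([uu,vv],1).astype(np.float32),cv2.DIST_L2,0,.01,.01).ravel()
    pr=(uu-L[2])*L[0]+(vv-L[3])*L[1]
    A,B=[back(n,L[2:]+L[:2]*k,.05) for k in(pr.min(),pr.max())]
    print(n,m.sum(),L.round(2),A.round(4),B.round(4),"dir",np.degrees(np.arctan2(*(A-B)[[1,0]])),"x at y=-.0743",np.interp(-.0743,*zip(*sorted([(A[1],A[0]),(B[1],B[0])]))))
plan([0.489,-0.076,.20],105.3)
E
```

```text
top 448 [  0.94  -0.34 293.49 235.82] [0.4652 0.008  0.05  ] [ 0.5157 -0.167   0.05  ] dir 106.11856569411815 x at y=-.0743 0.48894800905364855
side 193 [2.0000e-02 1.0000e+00 2.9731e+02 1.9344e+02] [ 0.5155 -0.1672  0.05  ] [0.4617 0.0172 0.05  ] dir -73.73747912434557 x at y=-.0743 0.4884414408911651
[43.8, -36.9, 3.8] -0.1506
[48.8, -29.9, 3.8] -0.1506
[52.7, -22.2, 3.8] -0.1506
[55.5, -14.1, 3.8] -0.1506
[57.0, -5.6, 3.8] -0.1506
[57.1, 3.0, 3.8] -0.1506
[56.1, 11.5, 3.8] -0.1506
[53.7, 19.8, 3.8] -0.1506
[50.1, 27.7, 3.8] -0.1506
[45.4, 34.9, 3.8] -0.1506
```

Call:
apply_moves --deltas '[[93, [44, -37, 4], -0.15], [93, [49, -30, 4], -0.15], [93, [53, -22, 4], -0.15], [93, [55, -14, 4], -0.15], [93, [57, -6, 4], -0.15]]'

```text
t: 1.12
tool_pos: [0.3433, -0.32, 0.3849]
orientation: [2.689, 1.623, 0.0]
force: [0.4, -0.0, 0.2]
opening: 0.093
```

Call:
apply_moves --deltas '[[93, [57, 3, 4], -0.15], [93, [56, 11, 4], -0.15], [93, [54, 20, 4], -0.15], [93, [48, 24, 0], -0.15], [93, [40, 28, 0], -0.15]]'

```text
t: 1.75
tool_pos: [0.4807, -0.0825, 0.373]
orientation: [1.906, 2.496, 0.0]
force: [0.8, -0.9, -0.0]
opening: 0.0929
```

Run:
```python
from h import *
show(); plan([0.4913,-0.0843,.10],106)
```

```text
t 1.75 grasp [ 0.4809 -0.0825  0.206 ] yaw 105.27 z [ 7.e-04 -2.e-04 -1.e+00] F [ 0.8  -0.89 -0.  ] M [-0.05 -0.13 -0.01] open 92.88
[-2.3, 4.9, 53.0] -0.0064
[-2.3, 4.8, 53.0] -0.0064
```

Call:
apply_moves --deltas '[[93, [-3, 5, 50], -0.006], [93, [-2, 5, 40], -0.006], [80, [0, 0, 30], 0], [60, [0, 0, 15], 0], [60, [0, 0, 0], 0]]'

```text
t: 2.38
tool_pos: [0.4907, -0.0865, 0.2371]
orientation: [-1.898, -2.502, 0.001]
force: [0.4, 0.3, 0.5]
opening: 0.0676
```

Run:
```python
from h import *
show(); plan([0.4913,-0.0843,.05],106)
t=grab("top",2);s=grab("side",2)
cv2.imwrite("pics/t2.png",t);cv2.imwrite("pics/s2.png",s)
cv2.imwrite("pics/c3.png",np.hstack([crop(t,250,170,100,100,4),crop(s,250,130,100,100,4)]))
```

```text
t 2.38 grasp [ 0.4904 -0.0864  0.0701] yaw 105.64 z [-1.7e-03  5.0e-04 -1.0e+00] F [0.37 0.3  0.45] M [ 0.02 -0.09  0.02] open 67.62
[2.0, 1.2, 20.1] -0.0064
```

View pics/c3.png

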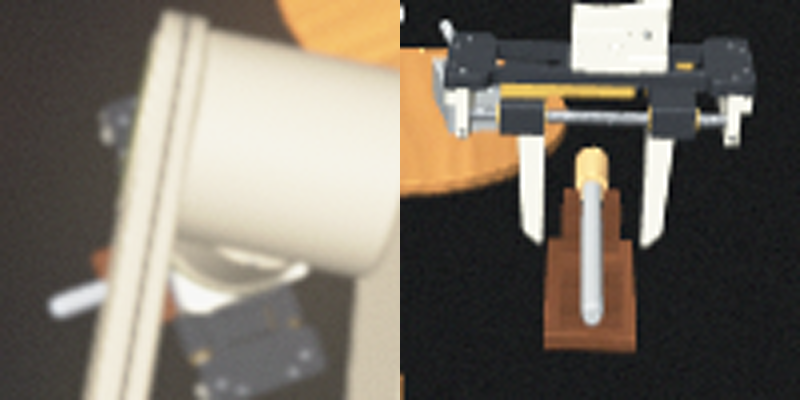

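Call:
apply_moves --deltas '[[40, [2, 1, 10], -0.006], [30, [0, 0, 10], 0], [20, [0, 0, 0], 0], [17, [0, 0, 0], 0], [17, [0, 0, 0], 0]]' --grip_force 5

```text
t: 3.2
tool_pos: [0.4917, -0.0844, 0.218]
orientation: [1.891, 2.508, 0.0]
force: [0.2, 0.4, -0.4]
opening: 0.0183
```

Call:
apply_moves --deltas '[[17, [0, 0, 0], 0], [15, [0, 0, 0], 0], [15, [0, 0, 0], 0]]'

```text
t: 3.58
tool_pos: [0.4915, -0.0844, 0.2178]
orientation: [1.891, 2.509, 0.0]
force: [-0.2, 0.1, -0.2]
opening: 0.0152
```

Call:
apply_moves --deltas '[[12, [0, 0, 0], 0], [12, [0, 0, 0], 0]]'

```text
t: 3.82
tool_pos: [0.4914, -0.0844, 0.2178]
orientation: [-1.891, -2.509, 0.0]
force: [-1.2, -1.0, 2.2]
opening: 0.0136
```

```bash
python3 -c "
from h import *
show()"
```

```text
t 3.83 grasp [ 0.4914 -0.0845  0.0508] yaw 105.99 z [-3.e-04 -1.e-04 -1.e+00] F [-1.23 -0.98  2.19] M [-0.18  0.26  0.01] open 13.56
```

Call:
apply_moves --deltas '[[10, [0, 0, 0], 0], [10, [0, 0, -10], 0], [10, [0, 0, -30], 0], [10, [0, 0, -30], 0], [10, [0, 0, 0], 0]]' --grip_force 35

```text
t: 4.45
tool_pos: [0.4927, -0.0846, 0.2906]
orientation: [1.888, 2.505, 0.004]
force: [0.5, -0.8, -3.9]
opening: 0.0132
```

```bash
python3 -c "
from h import *
show();plan([.5862,-.0398,.0858],76.87,maxt=30)"
```

```text
t 4.45 grasp [ 0.4936 -0.0849  0.1236] yaw 105.99 z [ 0.0056 -0.0014 -1.    ] F [ 0.48 -0.85 -3.87] M [-0.04 -0.14 -0.03] open 13.15
[4.3, 25.6, 9.4] 0.127
[7.5, 24.8, 9.4] 0.127
[10.6, 23.6, 9.4] 0.127
[13.5, 22.1, 9.4] 0.127
```

Call:
apply_moves --deltas '[[10, [4.3, 25.6, 0], 0.127], [10, [7.5, 24.8, 0], 0.127], [10, [10.6, 23.6, 0], 0.127], [10, [13.5, 22, 20], 0.127], [10, [0, 0, 10], 0]]'

```text
t: 5.08
tool_pos: [0.5849, -0.0387, 0.2547]
orientation: [-2.459, -1.952, 0.003]
force: [-1.1, 0.8, -3.4]
opening: 0.0126
```

Call:
apply_moves --deltas '[[10, [0, 0, 0], 0], [10, [0, 0, 0], 0]]'

```text
t: 5.32
tool_pos: [0.5844, -0.04, 0.2576]
orientation: [-2.46, -1.954, 0.001]
force: [0.2, 0.4, -3.1]
opening: 0.0132
```

Run:
```python
from h import *
show();plan([.5862,-.0398,.0858],76.87,maxt=30)
t=grab("top",2);s=grab("side",2)
cv2.imwrite("pics/t3.png",t);cv2.imwrite("pics/s3.png",s)
cv2.imwrite("pics/c4.png",np.hstack([crop(t,200,140,100,100,4),crop(s,200,130,100,100,4)]))
u=np.array([.2272,.9739,0]);g=np.array([.5862,-.0398,.085])
for k in(-74,0,76,90,96,116): print(k,(proj("top",g+u*k/1e3)-[200,140]+.5)*4,(proj("side",g+u*k/1e3)-[200,130]+.5)*4)
```

```text
t 5.33 grasp [ 0.5843 -0.04    0.0906] yaw 76.91 z [-5.e-04 -0.e+00 -1.e+00] F [ 0.19  0.37 -3.06] M [-0.03 -0.09  0.03] open 13.18
[0.6, 1.7, 4.8] 0.0008
-74 [423.44760988 253.94108939] [291.59243084 158.587229  ]
0 [310.94311983 235.36637399] [230.59208572 201.50771158]
76 [196.04489868 216.39644881] [161.50118235 250.12079579]
90 [174.95050228 212.91372195] [147.98109093 259.63367391]
96 [165.91679059 211.42223816] [142.10622136 263.76729375]
116 [135.83359826 206.45544318] [122.16445576 277.79852917]
```

View pics/c4.png

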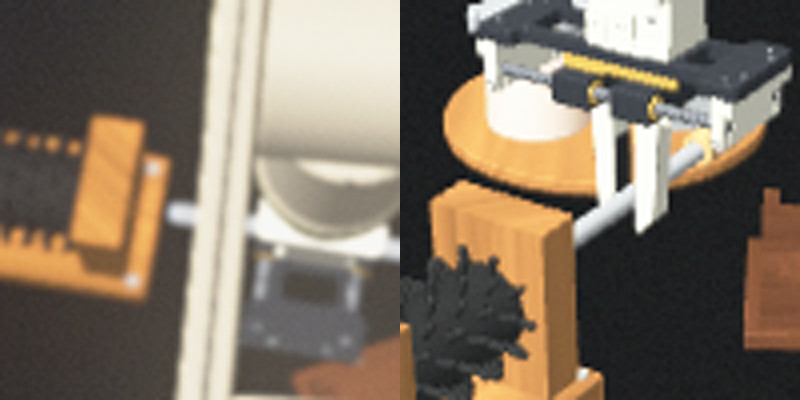

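Run:
```python
from h import *
u=np.array([.2272,.9739,0]);g=np.array([.5843,-.04,.0898])
for k in(-60,-40,-20,0,20,40,60,96): print(k,((proj("top",g+u*k/1e3)-[200,140]+.5)*4).round(1),((proj("side",g+u*k/1e3)-[200,130]+.5)*4+[400,0]).round(1))
s=cv2.imread("pics/s3.png")
cv2.imwrite("pics/c5.png",cv2.resize(s[150:200,240:290],(800,800),interpolation=cv2.INTER_CUBIC)[:600])
h=cv2.cvtColor(s,cv2.COLOR_BGR2HSV)
for u_ in (246,247,248,249,250,265,266,267,268,269,270,271):
    col=h[160:202,u_]; m=np.nonzero((col[:,1]<60)&(col[:,2]>110))[0]+160; print(u_,m.tolist())
```

```text
-60 [403.6 251.8] [683.3 160.2]
-40 [373.  246.7] [667.1 171.6]
-20 [342.4 241.7] [650.5 183.2]
0 [311.9 236.6] [633.4 195.1]
20 [281.5 231.6] [615.9 207.4]
40 [251.1 226.6] [597.9 220. ]
60 [220.7 221.6] [579.4 233. ]
96 [166.2 212.6] [544.9 257.1]
246 [183, 184, 185, 186, 187, 188, 189]
247 [183, 184, 185, 186, 187, 188]
248 [160, 161, 162, 163, 164, 182, 183, 184, 185, 186, 187, 188]
249 [160, 161, 162, 163, 164, 165, 166, 167, 168, 169, 170, 171, 172, 173, 174, 175, 176, 177, 178, 179, 181, 182, 183, 184, 185, 186, 187]
250 [160, 161, 162, 163, 164, 165, 166, 167, 168, 169, 170, 171, 172, 173, 174, 175, 176, 177, 178, 179, 180, 181, 182, 183, 184, 185, 186]
265 [160, 161, 162, 163, 164, 165, 166, 167, 168, 169, 170, 171, 172, 173, 174, 175, 176, 177, 178, 179, 180, 181, 182, 183]
266 [160, 161, 162, 163, 164, 165, 166, 167, 168, 169, 170, 171, 172, 173, 174, 175, 176, 177, 178, 179, 180, 181, 182]
267 [160, 161, 162, 163, 164, 169, 170, 171, 172, 173, 174]
268 [160, 161, 162, 169, 170, 171, 172, 173, 174]
269 [160, 161, 162, 168, 169, 170, 171, 172, 173]
270 [160, 161, 167, 168, 169, 170, 171, 172]
271 [160, 161, 166, 167, 168, 169, 170, 171]
```

Call:
apply_moves --deltas '[[10, [0.6, 1.7, 4.8], 0], [10, [5, 0, 0], 0], [10, [5, 0, 0], 0], [10, [0, 0, 0], 0], [10, [0, 0, 0], 0]]'

```text
t: 6.15
tool_pos: [0.589, -0.0296, 0.253]
orientation: [2.46, 1.953, -0.0]
force: [-0.6, -0.2, -2.6]
opening: 0.013
```

```bash
python3 -c "
from h import *
show();plan([.5862+.0023,-.0398+.0097,.0858],76.87,maxt=30)"
```

```text
t 6.15 grasp [ 0.589  -0.0296  0.086 ] yaw 76.9 z [ 1.e-04 -1.e-04 -1.e+00] F [-0.63 -0.24 -2.6 ] M [ 0.01 -0.07  0.01] open 13.01
[-0.6, -0.4, 0.2] 0.0005
```

Aligned. Insert slowly.

Call:
apply_moves --deltas '[[10, [4, -0.4, 0.2], 0], [10, [3, 0, 0], 0], [10, [2, 0, 0], 0], [10, [2, 0, 0], 0], [10, [0, 0, 0], 0]]'

```text
t: 6.78
tool_pos: [0.5911, -0.0188, 0.2527]
orientation: [-2.46, -1.953, 0.0]
force: [0.5, 0.3, -3.7]
opening: 0.0128
```

Call:
apply_moves --deltas '[[10, [2, 0, 0], 0], [10, [1, 0, 0], 0], [10, [0, 0, 0], 0]]'

```text
t: 7.15
tool_pos: [0.5917, -0.0159, 0.2527]
orientation: [-2.461, -1.953, -0.0]
force: [-0.3, -0.5, -3.8]
opening: 0.0131
```

```bash
cat >> h.py <<'E'
M0=np.array([.61262,.07321,.085]);U=np.array([.2272,.9739,0]);V=np.array([-.9739,.2272,0])
def rel():
    s,p,R=st();g=p+R[:,2]*.167-M0;F=np.array(s["force"]);M=np.array(s["wrist_torque"])
    print("t",round(s["t"],2),"along/left/up mm",(np.array([g@U,g@V,g[2]])*1e3).round(2),"yaw",np.degrees(np.arctan2(R[1,0],R[0,0])).round(2),"F a/l/u",np.round([F@U,F@V,F[2]],2),"M",np.round([M@U,M@V,M[2]],2),"open",round(s["opening"]*1e3,2))
E
python3 -c "
from h import *
rel()"
```

```text
t 7.15 along/left/up mm [-9.156e+01  8.000e-02  7.400e-01] yaw 76.88 F a/l/u [-0.61  0.19 -3.84] M [-0.11  0.02 -0.01] open 13.1
```

Call:
apply_moves --deltas '[[10, [2, 0, 0], 0], [10, [2, 0, 0], 0], [10, [2, 0, 0], 0], [10, [0, 0, 0], 0]]'

```text
t: 7.65
tool_pos: [0.5931, -0.01, 0.2528]
orientation: [-2.46, -1.953, -0.0]
force: [-0.1, -0.6, -3.6]
opening: 0.013
```

```bash
python3 -c "
from h import *
rel()"
```

```text
t 7.65 along/left/up mm [-8.541e+01  7.000e-02  7.600e-01] yaw 76.9 F a/l/u [-0.62 -0.03 -3.57] M [-0.02  0.01 -0.03] open 12.98
```

Call:
apply_moves --deltas '[[10, [3, 0, 0], 0], [10, [3, 0, 0], 0], [10, [3, 0, 0], 0], [10, [3, 0, 0], 0], [10, [0, 0, 0], 0]]'

```text
t: 8.28
tool_pos: [0.5959, 0.0018, 0.2527]
orientation: [-2.46, -1.954, -0.0]
force: [-0.1, 0.6, -3.8]
opening: 0.013
```

```bash
python3 -c "
from h import *
rel()"
```

```text
t 8.28 along/left/up mm [-73.33   0.1    0.72] yaw 76.9 F a/l/u [ 0.56  0.28 -3.78] M [-0.06  0.06  0.04] open 13.02
```

Call:
apply_moves --deltas '[[10, [4, 0, 0], 0], [10, [4, 0, 0], 0], [10, [4, 0, 0], 0], [10, [4, 0, 0], 0], [10, [0, 0, 0], 0]]'

```text
t: 8.9
tool_pos: [0.5995, 0.0175, 0.2527]
orientation: [-2.46, -1.954, -0.0]
force: [0.5, -0.3, -3.1]
opening: 0.0129
```

```bash
python3 -c "
from h import *
rel()"
```

```text
t 8.9 along/left/up mm [-57.25   0.12   0.69] yaw 76.9 F a/l/u [-0.16 -0.55 -3.11] M [-0.1   0.02 -0.02] open 12.9
```

Call:
apply_moves --deltas '[[10, [4, 0, 0], 0], [10, [4, 0, 0], 0], [10, [4, 0, 0], 0], [10, [4, 0, 0], 0], [10, [0, 0, 0], 0]]'

```text
t: 9.52
tool_pos: [0.6031, 0.033, 0.2527]
orientation: [-2.46, -1.954, 0.0]
force: [0.9, -0.4, -3.6]
opening: 0.0133
```

```bash
python3 -c "
from h import *
rel()"
```

```text
t 9.53 along/left/up mm [-41.27   0.12   0.72] yaw 76.91 F a/l/u [-0.22 -0.96 -3.59] M [-0.03  0.05  0.02] open 13.29
```

Call:
apply_moves --deltas '[[10, [5, 0, 0], 0], [10, [5, 0, 0], 0], [10, [5, 0, 0], 0], [10, [5, 0, 0], 0], [10, [5, 0, 0], 0]]'

```text
t: 10.15
tool_pos: [0.6089, 0.0574, 0.2528]
orientation: [2.461, 1.953, 0.0]
force: [0.1, 0.7, -3.4]
opening: 0.0131
```

Call:
apply_moves --deltas '[[10, [0, 0, 0], 0], [10, [0, 0, 0], 0]]'

```text
t: 10.4
tool_pos: [0.6087, 0.057, 0.2527]
orientation: [2.461, 1.953, -0.0]
force: [0.6, -0.1, -4.2]
opening: 0.0127
```

Run:
```python
from h import *
rel()
t=grab("top",2);s=grab("side",2)
cv2.imwrite("pics/t6.png",t);cv2.imwrite("pics/s6.png",s)
cv2.imwrite("pics/c6.png",np.hstack([crop(t,180,140,100,100,4),crop(s,190,130,100,100,4)]))
```

```text
t 10.4 along/left/up mm [-16.66   0.1    0.72] yaw 76.89 F a/l/u [ 0.   -0.58 -4.19] M [-0.08 -0.02  0.  ] open 12.65
```

View pics/c6.png

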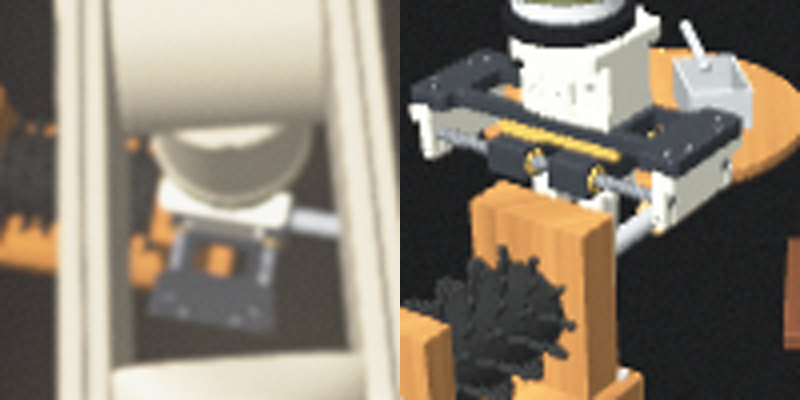

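Call:
apply_moves --deltas '[[18, [0, 0, 0], 0], [24, [0, 0, 0], 0], [55, [0, 0, 0], 0], [55, [0, 0, 0], 0], [55, [-10, 0, 0], 0]]' --grip_force 5

```text
t: 11.22
tool_pos: [0.6065, 0.0475, 0.2528]
orientation: [2.46, 1.954, 0.0]
force: [0.6, -0.1, -0.8]
opening: 0.0488
```

Call:
apply_moves --deltas '[[55, [-25, 0, 0], 0], [55, [-25, 0, 0], 0], [55, [-25, 0, 0], 0], [55, [-12, 0, 0], 0], [55, [0, 0, 0], 0]]'

```text
t: 11.85
tool_pos: [0.5866, -0.0382, 0.2528]
orientation: [-2.462, -1.951, -0.0]
force: [0.5, 0.1, -0.1]
opening: 0.0549
```

Run:
```python
from h import *
rel()
t=grab("top",2);s=grab("side",2)
cv2.imwrite("pics/t7.png",t);cv2.imwrite("pics/s7.png",s)
cv2.imwrite("pics/c7.png",np.hstack([crop(t,220,160,100,100,4),crop(s,220,120,100,100,4)]))
for k in(-138.7-0,-115,-90.7,-60,-20,0):
  X=M0+U*k/1e3; print(k,((proj("top",X)-[220,160]+.5)*4).round(1),((proj("side",X)-[220,120]+.5)*4+[400,0]).round(1))
```

```text
t 11.85 along/left/up mm [-1.1439e+02  1.0000e-02  7.8000e-01] yaw 76.8 F a/l/u [ 0.23 -0.43 -0.14] M [-0.1  -0.02  0.02] open 54.89
-138.7 [265.3 161. ] [569.8 227.9]
-115 [229.4 155. ] [549.6 242.1]
-90.7 [192.6 148.9] [528.2 257.2]
-60 [146.2 141.3] [500.3 276.9]
-20 [ 85.9 131.3] [462.  303.8]
0 [ 55.8 126.4] [442.  317.8]
```

View pics/c7.png

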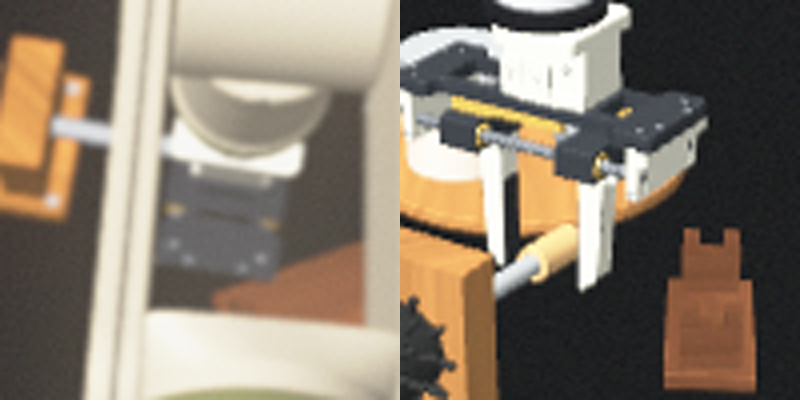

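Call:
apply_moves --deltas '[[40, [0, 0, 4], 0], [30, [0, 0, 0], 0], [27, [0, 0, 0], 0], [25, [0, 0, 0], 0], [24, [0, 0, 0], 0]]' --grip_force 5

```text
t: 12.68
tool_pos: [0.5868, -0.0374, 0.2488]
orientation: [2.461, 1.953, 0.0]
force: [-0.3, -1.1, 0.1]
opening: 0.0241
```

```bash
python3 -c "
from h import *
rel()"
```

```text
t 12.68 along/left/up mm [-113.63    0.     -3.19] yaw 76.88 F a/l/u [-1.15  0.07  0.1 ] M [-0.05  0.04  0.04] open 24.13
```

Call:
apply_moves --deltas '[[22, [0, 0, 0], 0], [20, [0, 0, 0], 0], [20, [0, 0, 0], 0]]'

```text
t: 13.05
tool_pos: [0.5868, -0.0374, 0.2488]
orientation: [2.461, 1.953, 0.0]
force: [0.7, 0.5, -0.6]
opening: 0.0238
```

```bash
python3 -c "
from h import *
rel()"
```

```text
t 13.05 along/left/up mm [-1.1363e+02  3.0000e-02 -3.2200e+00] yaw 76.87 F a/l/u [ 0.62 -0.53 -0.56] M [-0.03 -0.   -0.02] open 23.79
```

Call:
apply_moves --deltas '[[20, [0, 0, 0], 0], [20, [0, 0, 0], 0], [20, [0, 0, -2], 0], [20, [0, 0, -2], 0], [20, [0, 0, 0], 0]]' --grip_force 25

```text
t: 13.68
tool_pos: [0.5867, -0.0374, 0.2528]
orientation: [-2.461, -1.953, -0.0]
force: [-0.1, 0.7, -2.2]
opening: 0.0234
```

```bash
python3 -c "
from h import *
rel()"
```

```text
t 13.68 along/left/up mm [-1.1358e+02  8.0000e-02  8.1000e-01] yaw 76.88 F a/l/u [ 0.7   0.3  -2.23] M [-0.11  0.11 -0.01] open 23.35
```

Call:
apply_moves --deltas '[[20, [4, 0, 0], 0], [20, [4, 0, 0], 0], [20, [4, 0, 0], 0], [20, [4, 0, 0], 0], [20, [0, 0, 0], 0]]'

```text
t: 14.3
tool_pos: [0.5905, -0.0213, 0.2527]
orientation: [-2.46, -1.954, -0.001]
force: [0.0, 1.3, -1.4]
opening: 0.0233
```

```bash
python3 -c "
from h import *
rel()"
```

```text
t 14.3 along/left/up mm [-9.698e+01  7.000e-02  7.300e-01] yaw 76.91 F a/l/u [ 1.28  0.29 -1.37] M [-0.1  -0.01  0.03] open 23.31
```

Call:
apply_moves --deltas '[[20, [5, 0, 0], 0], [20, [5, 0, 0], 0], [20, [5, 0, 0], 0], [20, [5, 0, 0], 0], [20, [0, 0, 0], 0]]'

```text
t: 14.92
tool_pos: [0.5951, -0.0017, 0.2528]
orientation: [-2.46, -1.954, -0.001]
force: [0.3, 1.2, -0.9]
opening: 0.0232
```

```bash
python3 -c "
from h import *
rel()"
```

```text
t 14.93 along/left/up mm [-76.79   0.     0.84] yaw 76.91 F a/l/u [ 1.26 -0.02 -0.87] M [-0.09 -0.15 -0.01] open 23.15
```

Call:
apply_moves --deltas '[[20, [5, 0, 0], 0], [20, [5, 0, 0], 0], [20, [5, 0, 0], 0], [20, [2, 0, 0], 0], [20, [0, 0, 0], 0]]'

```text
t: 15.55
tool_pos: [0.5989, 0.0145, 0.2529]
orientation: [-2.46, -1.953, -0.001]
force: [0.7, -0.2, 0.4]
opening: 0.0235
```

```bash
python3 -c "
from h import *
rel()"
```

```text
t 15.55 along/left/up mm [-6.02e+01 -2.00e-02  8.60e-01] yaw 76.89 F a/l/u [-0.07 -0.78  0.37] M [-0.11  0.06 -0.01] open 23.47
```

Call:
apply_moves --deltas '[[20, [0, -0.65, -0.65], 0.01], [20, [0, -0.65, -0.65], 0.0094], [20, [3, 0, 0], 0], [20, [2, 0, 0], 0], [20, [0, 0, 0], 0]]'

```text
t: 16.18
tool_pos: [0.5988, 0.0194, 0.254]
orientation: [-2.479, -1.929, 0.0]
force: [-0.3, -1.6, -1.2]
opening: 0.0235
```

```bash
python3 -c "
from h import *
rel()"
```

```text
t 16.18 along/left/up mm [-55.51   1.28   2.01] yaw 75.78 F a/l/u [-1.64 -0.06 -1.17] M [-0.16  0.32 -0.  ] open 23.46
```

Call:
apply_moves --deltas '[[20, [1, 0, 0], 0], [20, [1, 0, 0], 0], [20, [0, 0, 0], 0]]'

```text
t: 16.55
tool_pos: [0.5992, 0.0213, 0.2541]
orientation: [-2.479, -1.929, -0.0]
force: [-0.5, -1.5, -0.1]
opening: 0.0233
```

```bash
python3 -c "
from h import *
rel()"
```

```text
t 16.55 along/left/up mm [-53.54   1.24   2.06] yaw 75.77 F a/l/u [-1.55  0.15 -0.13] M [-0.17  0.43 -0.03] open 23.31
```

Call:
apply_moves --deltas '[[20, [1, 0, 0], 0], [20, [1, 0, 0], 0], [20, [0, 0, 0], 0]]'

```text
t: 16.92
tool_pos: [0.5998, 0.0234, 0.2541]
orientation: [-2.479, -1.929, -0.0]
force: [0.8, -0.6, -1.3]
opening: 0.0235
```

```bash
python3 -c "
from h import *
rel()"
```

```text
t 16.93 along/left/up mm [-51.46   1.19   2.05] yaw 75.77 F a/l/u [-0.39 -0.92 -1.28] M [-0.11  0.49 -0.05] open 23.47
```

Call:
apply_moves --deltas '[[20, [1, 0, 0], 0], [20, [1, 0, 0], 0], [20, [0, 0, 0], 0]]'

```text
t: 17.3
tool_pos: [0.6003, 0.0253, 0.2541]
orientation: [-2.479, -1.929, -0.0]
force: [-0.5, -1.8, -0.5]
opening: 0.0236
```

```bash
python3 -c "
from h import *
rel()"
```

```text
t 17.3 along/left/up mm [-49.48   1.13   2.06] yaw 75.77 F a/l/u [-1.85  0.06 -0.53] M [-0.07  0.41  0.03] open 23.58
```

Call:
apply_moves --deltas '[[20, [1, 0, 0], 0], [20, [1, 0, 0], 0], [20, [1, 0, 0.1], 0], [20, [0, 0, 0], 0]]'

```text
t: 17.8
tool_pos: [0.6009, 0.0276, 0.254]
orientation: [2.479, 1.929, -0.002]
force: [-1.8, -5.0, 1.6]
opening: 0.0238
```

```bash
python3 -c "
from h import *
rel()"
```

```text
t 17.8 along/left/up mm [-47.33   1.06   2.04] yaw 75.76 F a/l/u [-5.3   0.66  1.57] M [-0.04  1.16  0.02] open 23.81
```

Call:
apply_moves --deltas '[[20, [1, 0, 0], 0], [20, [1, 0, 0.05], 0], [20, [0, 0, 0], 0]]'

```text
t: 18.18
tool_pos: [0.6012, 0.0282, 0.254]
orientation: [2.478, 1.927, -0.005]
force: [-3.9, -12.7, 2.7]
opening: 0.0234
```

```bash
python3 -c "
from h import *
rel()"
```

```text
t 18.18 along/left/up mm [-47.08   1.02   1.96] yaw 75.73 F a/l/u [-13.23   0.9    2.67] M [ 0.04  2.43 -0.02] open 23.35
```

Call:
apply_moves --deltas '[[20, [-0.9, 0, 0], 0], [20, [0, 0.25, -0.15], -0.0035], [20, [0, 0.22, -0.2], -0.004], [20, [0, 0, 0], 0]]'

```text
t: 18.68
tool_pos: [0.6013, 0.0278, 0.254]
orientation: [2.472, 1.937, -0.004]
force: [-3.9, -9.3, 1.5]
opening: 0.023
```

```bash
python3 -c "
from h import *
rel()"
```

```text
t 18.68 along/left/up mm [-47.18   0.95   2.04] yaw 76.16 F a/l/u [-9.97  1.7   1.48] M [ 0.18  1.78 -0.16] open 23.02
```

Call:
apply_moves --deltas '[[20, [0, 0.25, -0.15], -0.0035], [20, [0, 0.22, -0.15], -0.004], [20, [0, 0, 0], 0]]'

```text
t: 19.05
tool_pos: [0.6015, 0.0279, 0.254]
orientation: [-2.466, -1.947, 0.005]
force: [-3.7, -9.0, 0.6]
opening: 0.0236
```

```bash
python3 -c "
from h import *
rel()"
```

```text
t 19.05 along/left/up mm [-47.1    0.88   2.01] yaw 76.59 F a/l/u [-9.61  1.6   0.57] M [ 0.39  1.64 -0.16] open 23.55
```

Call:
apply_moves --deltas '[[20, [-1.5, 0, 0], 0], [20, [-1, 0, 0], 0], [20, [0, 0, 0], 0]]'

```text
t: 19.42
tool_pos: [0.6016, 0.0269, 0.2545]
orientation: [-2.464, -1.948, -0.001]
force: [-0.9, 1.2, -1.4]
opening: 0.0231
```

```bash
python3 -c "
from h import *
rel()"
```

```text
t 19.43 along/left/up mm [-47.52   0.23   2.54] yaw 76.65 F a/l/u [ 0.92  1.18 -1.4 ] M [0.01 0.06 0.03] open 23.12
```

Call:
apply_moves --deltas '[[20, [1, 0, 0], 0], [20, [1, 0, 0], 0], [20, [0.5, 0, 0], 0], [20, [0, 0, 0], 0]]'

```text
t: 19.92
tool_pos: [0.6019, 0.0278, 0.2544]
orientation: [2.464, 1.947, -0.004]
force: [-3.0, -7.3, 1.2]
opening: 0.0232
```

```bash
python3 -c "
from h import *
rel()"
```

```text
t 19.93 along/left/up mm [-47.11   0.23   2.44] yaw 76.61 F a/l/u [-7.76  1.28  1.16] M [0.2  1.67 0.05] open 23.25
```

Call:
apply_moves --deltas '[[20, [-2, 0, 0], 0], [20, [0, -0.5, 0], 0.008], [20, [1, 0, 0], 0], [20, [1, 0, 0], 0], [20, [0, 0, 0], 0]]'

```text
t: 20.55
tool_pos: [0.6014, 0.0279, 0.2544]
orientation: [2.472, 1.937, -0.004]
force: [-3.0, -8.5, 0.9]
opening: 0.0235
```

```bash
python3 -c "
from h import *
rel()"
```

```text
t 20.55 along/left/up mm [-47.11   0.77   2.4 ] yaw 76.15 F a/l/u [-8.95  0.96  0.88] M [0.23 1.7  0.03] open 23.53
```

Call:
apply_moves --deltas '[[20, [-2, 0, 0], 0], [20, [0, 0, 0.5], 0], [20, [1, 0, 0], 0], [20, [1, 0, 0], 0], [20, [0, 0, 0], 0]]'

```text
t: 21.18
tool_pos: [0.6015, 0.0279, 0.254]
orientation: [2.472, 1.937, -0.004]
force: [-4.4, -9.5, 1.4]
opening: 0.0233
```

```bash
python3 -c "
from h import *
rel()"
```

```text
t 21.18 along/left/up mm [-47.07   0.57   2.03] yaw 76.16 F a/l/u [-10.28   2.09   1.37] M [0.25 1.84 0.1 ] open 23.32
```

Run:
```python
from h import *
s=grab("side",6); cv2.imwrite("pics/s8.png",s); a=cv2.imread("pics/s1.png")
cv2.imwrite("pics/c8.png",np.hstack([crop(a,174,220,20,26,20),crop(s,174,220,20,26,20)]))
rel()
```

```text
t 21.48 along/left/up mm [-47.07   0.62   2.01] yaw 76.15 F a/l/u [-9.14  1.73  0.46] M [0.22 1.74 0.04] open 23.18
```

View pics/c8.png

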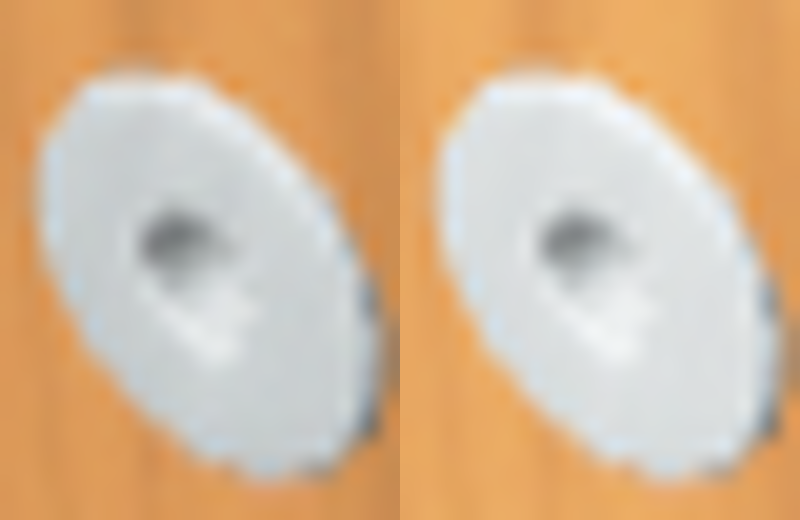

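Call:
apply_moves --deltas '[[20, [-2, 0, 0], 0], [20, [0, -0.6, -0.55], 0.0095], [20, [1, 0, 0], 0], [20, [1, 0, 0], 0], [20, [0, 0, 0], 0]]'

```text
t: 22.1
tool_pos: [0.6009, 0.0281, 0.2544]
orientation: [2.481, 1.925, -0.004]
force: [-3.4, -8.1, -1.1]
opening: 0.0231
```

Call:
apply_moves --deltas '[[20, [-2, 0, 0], 0], [20, [0, -0.4, 0.55], 0.0064], [20, [1, 0, 0], 0], [20, [1, 0, 0], 0], [20, [0, 0, 0], 0]]'

```text
t: 22.72
tool_pos: [0.6005, 0.0282, 0.2541]
orientation: [2.487, 1.917, -0.004]
force: [-2.9, -9.5, 0.9]
opening: 0.0235
```

Call:
apply_moves --deltas '[[20, [-2, 0, 0], 0], [20, [0, 0, 0.7], 0], [20, [1, 0, 0], 0], [20, [1, 0, 0], 0], [20, [0, 0, 0], 0]]'

```text
t: 23.35
tool_pos: [0.6006, 0.0282, 0.2536]
orientation: [2.487, 1.917, -0.003]
force: [-5.1, -8.7, 3.2]
opening: 0.0233
```

Call:
apply_moves --deltas '[[20, [-2, 0, 0], 0], [20, [0, 0.45, -0.15], -0.007], [20, [1, 0, 0], 0], [20, [1, 0, 0], 0], [20, [0, 0, 0], 0]]'

```text
t: 23.98
tool_pos: [0.6009, 0.0281, 0.2535]
orientation: [2.48, 1.926, -0.004]
force: [-6.6, -8.9, 4.3]
opening: 0.0234
```

```bash
python3 -c "
from h import *
rel()"
```

```text
t 23.98 along/left/up mm [-47.06   1.24   1.52] yaw 75.65 F a/l/u [-10.18   4.38   4.26] M [0.52 1.76 0.02] open 23.37
```

Call:
apply_moves --deltas '[[20, [-3, 0, 0], 0], [20, [-2, 0.6, 0], -0.011], [20, [0, 0.55, 0], -0.0105], [20, [0, 0, 0], 0], [20, [0, 0, 0], 0]]'

```text
t: 24.6
tool_pos: [0.6011, 0.0242, 0.2535]
orientation: [2.46, 1.953, 0.0]
force: [-0.5, 2.1, 0.7]
opening: 0.0233
```

```bash
python3 -c "
from h import *
rel()"
```

```text
t 24.6 along/left/up mm [-5.031e+01  3.000e-02  1.530e+00] yaw 76.9 F a/l/u [1.91 1.01 0.73] M [-0.01 -0.28  0.06] open 23.32
```

Call:
apply_moves --deltas '[[20, [0, 0, 0.7], 0], [20, [0, 0, 0], 0]]'

```text
t: 24.85
tool_pos: [0.6011, 0.0241, 0.2529]
orientation: [2.46, 1.953, 0.001]
force: [0.8, 2.5, 0.9]
opening: 0.0236
```

Call:
apply_moves --deltas '[[20, [0, 0, 0.7], 0], [20, [0, 0, 0], 0]]'

```text
t: 25.1
tool_pos: [0.6012, 0.0241, 0.2526]
orientation: [2.46, 1.953, 0.001]
force: [-0.8, 3.2, 5.1]
opening: 0.023
```

Call:
apply_moves --deltas '[[20, [0, 0, 0.7], 0], [20, [0, 0, 0], 0]]'

```text
t: 25.35
tool_pos: [0.6012, 0.0241, 0.2524]
orientation: [2.46, 1.953, 0.001]
force: [-4.1, 2.7, 9.0]
opening: 0.0229
```

```bash
python3 -c "
from h import *
rel()"
```

```text
t 25.35 along/left/up mm [-50.4   -0.14   0.41] yaw 76.89 F a/l/u [1.71 4.59 9.01] M [ 0.73 -0.34  0.13] open 22.93
```

Call:
apply_moves --deltas '[[20, [0, 0, -1.2], 0], [20, [0, 0, -1.3], 0], [20, [0, 0, 0], 0], [20, [0, 0, 0], 0]]'

```text
t: 25.85
tool_pos: [0.601, 0.0239, 0.2536]
orientation: [-2.461, -1.953, 0.0]
force: [0.0, 1.6, 0.5]
opening: 0.0234
```

Call:
apply_moves --deltas '[[20, [0, 0, -0.8], 0], [20, [0, 0, 0], 0]]'

```text
t: 26.1
tool_pos: [0.6009, 0.0239, 0.2545]
orientation: [-2.46, -1.953, 0.001]
force: [0.2, 1.0, -1.3]
opening: 0.0232
```

Call:
apply_moves --deltas '[[20, [0, 0, -0.8], 0], [20, [0, 0, 0], 0]]'

```text
t: 26.35
tool_pos: [0.601, 0.0239, 0.2554]
orientation: [2.461, 1.953, -0.001]
force: [-0.1, 0.7, -2.1]
opening: 0.0233
```

Call:
apply_moves --deltas '[[20, [0, 0, -0.8], 0], [20, [0, 0, 0], 0]]'

```text
t: 26.6
tool_pos: [0.601, 0.024, 0.2563]
orientation: [2.46, 1.953, -0.0]
force: [0.4, 1.0, -1.0]
opening: 0.0234
```

```bash
python3 -c "
from h import *
rel()"
```

```text
t 26.6 along/left/up mm [-50.63   0.14   4.29] yaw 76.89 F a/l/u [ 1.04 -0.19 -0.99] M [-0.12  0.11 -0.01] open 23.4
```

Call:
apply_moves --deltas '[[20, [0, 0, -0.6], 0], [20, [0, 0, 0], 0]]'

```text
t: 26.85
tool_pos: [0.601, 0.024, 0.2569]
orientation: [-2.46, -1.953, 0.0]
force: [-0.1, 1.5, -1.0]
opening: 0.0233
```

Call:
apply_moves --deltas '[[20, [0, 0, -0.6], 0], [20, [0, 0, 0], 0]]'

```text
t: 27.1
tool_pos: [0.601, 0.0241, 0.2575]
orientation: [2.46, 1.953, 0.0]
force: [0.4, 1.5, -1.6]
opening: 0.0235
```

Call:
apply_moves --deltas '[[20, [0, 0, -0.6], 0], [20, [0, 0, 0], 0]]'

```text
t: 27.35
tool_pos: [0.6009, 0.024, 0.2579]
orientation: [-2.46, -1.953, 0.0]
force: [0.0, 0.4, -2.6]
opening: 0.0236
```

```bash
python3 -c "
from h import *
rel()"
```

```text
t 27.35 along/left/up mm [-50.57   0.24   5.94] yaw 76.89 F a/l/u [ 0.37  0.05 -2.59] M [-0.16  0.12 -0.06] open 23.58
```

Call:
apply_moves --deltas '[[20, [0, -0.65, 0.9], 0.014], [20, [1, 0, 0.6], 0], [20, [1, 0, 0], 0], [20, [1, 0, 0], 0], [20, [0, 0, 0], 0]]'

```text
t: 27.98
tool_pos: [0.6011, 0.0271, 0.2567]
orientation: [2.474, 1.936, 0.0]
force: [-0.9, -1.7, 0.1]
opening: 0.0233
```

```bash
python3 -c "
from h import *
rel()"
```

```text
t 27.98 along/left/up mm [-47.47   0.69   4.67] yaw 76.09 F a/l/u [-1.89  0.49  0.14] M [0.08 0.39 0.05] open 23.27
```

Call:
apply_moves --deltas '[[20, [0.7, 0, 0], 0], [20, [0.7, 0, 0], 0], [20, [0, 0, 0], 0]]'

```text
t: 28.35
tool_pos: [0.6014, 0.0278, 0.2566]
orientation: [2.474, 1.935, -0.002]
force: [-2.7, -5.5, 0.1]
opening: 0.0235
```

```bash
python3 -c "
from h import *
rel()"
```

```text
t 28.35 along/left/up mm [-47.06   0.68   4.58] yaw 76.07 F a/l/u [-6.02  1.42  0.11] M [0.15 1.22 0.11] open 23.47
```

Call:
apply_moves --deltas '[[20, [-2, 0, 0], 0], [20, [0, 0, 0.7], 0], [20, [1, 0, 0], 0], [20, [1, 0, 0], 0], [20, [0, 0, 0], 0]]'

```text
t: 28.98
tool_pos: [0.6013, 0.0278, 0.2558]
orientation: [2.474, 1.935, -0.002]
force: [-2.2, -5.8, 0.8]
opening: 0.0231
```

Call:
apply_moves --deltas '[[20, [-2, 0, 0], 0], [20, [0, 0.5, -0.4], -0.008], [20, [1, 0, 0], 0], [20, [1, 0, 0], 0], [20, [0, 0, 0], 0]]'

```text
t: 29.6
tool_pos: [0.6018, 0.0277, 0.2563]
orientation: [2.466, 1.945, -0.002]
force: [-1.9, -4.8, 1.3]
opening: 0.0232
```

Call:
apply_moves --deltas '[[20, [-2, 0, 0], 0], [20, [0, -0.95, 0.3], 0.015], [20, [1, 0, 0], 0], [20, [1, 0, 0], 0], [20, [0, 0, 0], 0]]'

```text
t: 30.22
tool_pos: [0.6009, 0.0279, 0.2559]
orientation: [2.48, 1.927, -0.002]
force: [-2.8, -5.1, 1.4]
opening: 0.0233
```

Call:
apply_moves --deltas '[[20, [-2, 0, 0], 0], [20, [0, 0, 0.8], 0], [20, [1, 0, 0], 0], [20, [1, 0, 0], 0], [20, [0, 0, 0], 0]]'

```text
t: 30.85
tool_pos: [0.6009, 0.0278, 0.2552]
orientation: [2.48, 1.927, -0.002]
force: [-3.5, -5.5, 1.0]
opening: 0.0234
```

```bash
python3 -c "
from h import *
rel()"
```

```text
t 30.85 along/left/up mm [-47.14   1.12   3.17] yaw 75.68 F a/l/u [-6.15  2.17  0.99] M [0.19 1.1  0.1 ] open 23.35
```

Call:
apply_moves --deltas '[[20, [-3, 0, 0], 0], [20, [0, -0.35, 0], 0.0055], [20, [0, 0, 0], 0]]'

```text
t: 31.22
tool_pos: [0.6, 0.026, 0.2552]
orientation: [-2.486, -1.921, -0.001]
force: [-1.0, 0.8, 1.0]
opening: 0.0234
```

Call:
apply_moves --deltas '[[20, [0, -0.35, 0], 0.0055], [20, [0, 0, 0], 0]]'

```text
t: 31.48
tool_pos: [0.5997, 0.026, 0.2552]
orientation: [-2.491, -1.914, -0.001]
force: [0.1, 2.0, 0.6]
opening: 0.0232
```

Call:
apply_moves --deltas '[[20, [0, -0.35, 0], 0.0055], [20, [0, 0, 0], 0]]'

```text
t: 31.72
tool_pos: [0.5993, 0.0261, 0.2553]
orientation: [-2.497, -1.907, -0.001]
force: [1.0, 3.4, -1.0]
opening: 0.0234
```

```bash
python3 -c "
from h import *
rel()"
```

```text
t 31.73 along/left/up mm [-48.88   2.18   3.28] yaw 74.74 F a/l/u [ 3.53 -0.23 -1.04] M [ 0.03 -0.43  0.11] open 23.37
```

Call:
apply_moves --deltas '[[20, [0, 1.4, 0], -0.022], [20, [0, 1.4, 0], -0.022], [20, [0, 0.7, 0], -0.011], [20, [0, 0, 0], 0]]'

```text
t: 32.22
tool_pos: [0.6027, 0.0248, 0.2552]
orientation: [2.443, 1.975, -0.0]
force: [-1.0, 1.6, 0.5]
opening: 0.0232
```

```bash
python3 -c "
from h import *
rel()"
```

```text
t 32.23 along/left/up mm [-49.4   -1.31   3.19] yaw 77.89 F a/l/u [1.37 1.3  0.49] M [-0.   -0.02  0.04] open 23.24
```

Call:
apply_moves --deltas '[[20, [0, 0.35, 0], -0.0055], [20, [0, 0, 0], 0]]'

```text
t: 32.48
tool_pos: [0.603, 0.0248, 0.2552]
orientation: [2.438, 1.981, -0.0]
force: [-1.4, -0.6, 0.9]
opening: 0.0233
```

Call:
apply_moves --deltas '[[20, [0, 0.35, 0], -0.0055], [20, [0, 0, 0], 0]]'

```text
t: 32.72
tool_pos: [0.6033, 0.0247, 0.2551]
orientation: [-2.432, -1.988, 0.001]
force: [-1.8, -1.5, 0.2]
opening: 0.0232
```

```bash
python3 -c "
from h import *
rel()"
```

```text
t 32.73 along/left/up mm [-49.37  -1.87   3.11] yaw 78.53 F a/l/u [-1.89  1.43  0.19] M [0.12 0.25 0.02] open 23.16
```

Call:
apply_moves --deltas '[[20, [0, -1.45, -1.2], 0.024], [20, [0, -1.45, -1.25], 0.0237], [20, [1, 0, 0], 0], [20, [1, 0, 0], 0], [20, [1.2, 0, 0], 0]]'

```text
t: 33.35
tool_pos: [0.6011, 0.028, 0.2573]
orientation: [2.479, 1.929, -0.003]
force: [-3.4, -7.7, -1.9]
opening: 0.0232
```

```bash
python3 -c "
from h import *
rel()"
```

```text
t 33.35 along/left/up mm [-46.93   1.08   5.34] yaw 75.79 F a/l/u [-8.3   1.51 -1.88] M [0.08 1.56 0.12] open 23.18
```

Call:
apply_moves --deltas '[[20, [-2, 0, 0], 0], [20, [0, -0.77, 0.95], 0.0122], [20, [1, 0, 0], 0], [20, [1, 0, 0], 0], [20, [0, 0, 0], 0]]'

```text
t: 33.98
tool_pos: [0.6004, 0.0281, 0.2566]
orientation: [2.49, 1.914, -0.003]
force: [-3.5, -5.6, -1.8]
opening: 0.0237
```

```bash
python3 -c "
from h import *
rel()"
```

```text
t 33.98 along/left/up mm [-47.01   1.74   4.57] yaw 75.08 F a/l/u [-6.22  2.1  -1.75] M [0.17 1.22 0.15] open 23.66
```

Call:
apply_moves --deltas '[[20, [-2, 0, 0], 0], [20, [0, 1.8, -1.3], -0.029], [20, [1, 0, 0], 0], [20, [1, 0, 0], 0], [20, [0, 0, 0], 0]]'

```text
t: 34.6
tool_pos: [0.6021, 0.0277, 0.2578]
orientation: [2.462, 1.95, -0.002]
force: [-1.8, -5.5, -3.5]
opening: 0.0234
```

```bash
python3 -c "
from h import *
rel()"
```

```text
t 34.6 along/left/up mm [-46.94  -0.09   5.8 ] yaw 76.74 F a/l/u [-5.74  0.46 -3.53] M [0.01 1.22 0.09] open 23.37
```

Call:
apply_moves --deltas '[[20, [-2, 0, 0], 0], [20, [0, 1.03, 0.35], -0.0167], [20, [1, 0, 0], 0], [20, [1, 0, 0], 0], [20, [0, 0, 0], 0]]'

```text
t: 35.22
tool_pos: [0.6031, 0.0276, 0.2576]
orientation: [2.446, 1.97, -0.002]
force: [-1.1, -5.4, -1.8]
opening: 0.0236
```

```bash
python3 -c "
from h import *
rel()"
```

```text
t 35.23 along/left/up mm [-46.84  -1.12   5.57] yaw 77.7 F a/l/u [-5.49 -0.12 -1.85] M [0.06 1.1  0.04] open 23.61
```

Call:
apply_moves --deltas '[[20, [-2, 0, 0], 0], [20, [0, 0.77, 1.0], -0.0122], [20, [1, 0, 0], 0], [20, [1.2, 0, 0], 0], [20, [0, 0, 0], 0]]'

```text
t: 35.85
tool_pos: [0.604, 0.0282, 0.2567]
orientation: [2.434, 1.986, 0.0]
force: [-1.6, -2.2, -1.4]
opening: 0.0233
```

Call:
apply_moves --deltas '[[20, [-2, 0, 0], 0], [20, [0, 0.27, 1.35], -0.0044], [20, [1, 0, 0], 0], [20, [1, 0, 0], 0], [20, [0, 0, 0], 0]]'

```text
t: 36.48
tool_pos: [0.6042, 0.0276, 0.2554]
orientation: [2.43, 1.99, -0.001]
force: [-3.1, -3.8, 0.8]
opening: 0.0236
```

Call:
apply_moves --deltas '[[20, [-2, 0, 0], 0], [20, [0, -0.27, 1.35], 0.0044], [20, [1, 0, 0], 0], [20, [1, 0, 0], 0], [20, [0, 0, 0], 0]]'

```text
t: 37.1
tool_pos: [0.604, 0.0273, 0.2541]
orientation: [2.434, 1.985, -0.002]
force: [-3.8, -4.4, 4.4]
opening: 0.0231
```

```bash
python3 -c "
from h import *
rel()"
```

```text
t 37.1 along/left/up mm [-46.94  -2.02   2.09] yaw 78.39 F a/l/u [-5.14  2.65  4.38] M [0.38 0.91 0.14] open 23.14
```

Call:
apply_moves --deltas '[[20, [-2, 0, 0], 0], [20, [0, -0.77, 1.0], 0.0122], [20, [1, 0, 0], 0], [20, [1, 0, 0], 0], [20, [0, 0, 0], 0]]'

```text
t: 37.72
tool_pos: [0.6032, 0.0273, 0.2532]
orientation: [2.446, 1.969, -0.003]
force: [-4.1, -4.6, 5.8]
opening: 0.0237
```

```bash
python3 -c "
from h import *
rel()"
```

```text
t 37.73 along/left/up mm [-47.18  -1.28   1.18] yaw 77.68 F a/l/u [-5.42  2.98  5.75] M [0.43 0.9  0.16] open 23.73
```

Call:
apply_moves --deltas '[[20, [-2.2, 0, 0], 0], [20, [0, 0.77, -1.85], -0.0122], [20, [0, 0, -1.85], 0], [20, [1.2, 0, 0], 0], [20, [1, 0, 0], 0]]'

```text
t: 38.35
tool_pos: [0.6039, 0.0277, 0.2564]
orientation: [2.434, 1.985, -0.002]
force: [-0.0, -3.3, 0.9]
opening: 0.0233
```

```bash
python3 -c "
from h import *
rel()"
```

```text
t 38.35 along/left/up mm [-46.51  -1.82   4.35] yaw 78.39 F a/l/u [-3.19 -0.71  0.87] M [-0.01  0.51  0.02] open 23.25
```

Call:
apply_moves --deltas '[[20, [0.7, 0, 0], 0], [20, [0.7, 0, 0], 0], [20, [0, 0, 0], 0]]'

```text
t: 38.72
tool_pos: [0.6042, 0.0296, 0.2565]
orientation: [-2.434, -1.986, 0.0]
force: [0.3, -1.7, -1.8]
opening: 0.0233
```

```bash
python3 -c "
from h import *
rel()"
```

```text
t 38.73 along/left/up mm [-44.38  -1.72   4.47] yaw 78.41 F a/l/u [-1.59 -0.73 -1.81] M [-0.11  0.28 -0.06] open 23.34
```

Call:
apply_moves --deltas '[[20, [1, 0, 0], 0.001], [20, [1, 0, 0.05], 0.001], [20, [1, 0, 0.05], 0.001], [20, [0, 0, 0], 0]]'

```text
t: 39.22
tool_pos: [0.6048, 0.0326, 0.2565]
orientation: [-2.437, -1.982, 0.0]
force: [-0.9, -0.5, -1.5]
opening: 0.0234
```

```bash
python3 -c "
from h import *
rel()"
```

```text
t 39.23 along/left/up mm [-41.31  -1.62   4.46] yaw 78.25 F a/l/u [-0.67  0.74 -1.47] M [-0.03  0.21  0.08] open 23.39
```

Call:
apply_moves --deltas '[[20, [1, -0.1, 0.1], 0.001], [20, [1, -0.1, 0.1], 0.001], [20, [1, 0, 0.05], 0.001], [20, [0, 0, 0], 0]]'

```text
t: 39.72
tool_pos: [0.6053, 0.0356, 0.2563]
orientation: [-2.44, -1.979, -0.0]
force: [-0.9, -0.7, -1.4]
opening: 0.0232
```

```bash
python3 -c "
from h import *
rel()"
```

```text
t 39.73 along/left/up mm [-38.3   -1.44   4.29] yaw 78.07 F a/l/u [-0.91  0.67 -1.37] M [-0.01  0.14  0.11] open 23.21
```

Call:
apply_moves --deltas '[[20, [1.5, 0, 0.03], 0], [20, [1.5, 0, 0.03], 0], [20, [1.5, 0, 0.03], 0], [20, [1.5, 0, 0.03], 0], [20, [0, 0, 0], 0]]'

```text
t: 40.35
tool_pos: [0.6066, 0.0415, 0.2562]
orientation: [-2.44, -1.979, -0.0]
force: [-0.9, 0.3, -1.9]
opening: 0.0234
```

```bash
python3 -c "
from h import *
rel()"
```

```text
t 40.35 along/left/up mm [-32.21  -1.35   4.21] yaw 78.08 F a/l/u [ 0.04  0.96 -1.87] M [0.   0.05 0.05] open 23.39
```

Call:
apply_moves --deltas '[[20, [1.5, 0, 0.03], 0], [20, [1.5, 0, 0.03], 0], [20, [1.5, 0, 0.03], 0], [20, [1.5, 0, 0.03], 0], [20, [0, 0, 0], 0]]'

```text
t: 40.98
tool_pos: [0.6078, 0.0474, 0.256]
orientation: [-2.44, -1.979, -0.0]
force: [0.2, 0.6, -1.7]
opening: 0.0231
```

```bash
python3 -c "
from h import *
rel()"
```

```text
t 40.98 along/left/up mm [-26.21  -1.17   4.04] yaw 78.08 F a/l/u [ 0.61 -0.06 -1.73] M [-0.04  0.04  0.07] open 23.09
```

Call:
apply_moves --deltas '[[20, [1.5, 0, 0.03], 0], [20, [1.5, 0, 0.03], 0], [20, [1.5, 0, 0.03], 0], [20, [0, 0, 0], 0]]'

```text
t: 41.48
tool_pos: [0.6088, 0.0518, 0.256]
orientation: [-2.44, -1.979, -0.0]
force: [-0.2, 0.9, -0.8]
opening: 0.0233
```

Call:
apply_moves --deltas '[[20, [1, 0, 0.02], 0], [20, [1, 0, 0.02], 0], [20, [0, 0, 0], 0]]'

```text
t: 41.85
tool_pos: [0.6091, 0.0536, 0.2559]
orientation: [-2.44, -1.979, -0.0]
force: [0.7, 0.3, -1.0]
opening: 0.0237
```

```bash
python3 -c "
from h import *
rel()"
```

```text
t 41.85 along/left/up mm [-19.85  -1.06   3.94] yaw 78.07 F a/l/u [ 0.43 -0.59 -0.96] M [0.01 0.15 0.07] open 23.67
```

Call:
apply_moves --deltas '[[20, [0.8, 0, 0], 0], [20, [0.8, 0, 0], 0], [20, [0, 0, 0], 0]]'

```text
t: 42.22
tool_pos: [0.6094, 0.055, 0.2559]
orientation: [2.44, 1.978, -0.0]
force: [-0.2, -2.7, -0.7]
opening: 0.0233
```

```bash
python3 -c "
from h import *
rel()"
```

```text
t 42.23 along/left/up mm [-18.56  -1.06   3.92] yaw 78.07 F a/l/u [-2.71 -0.46 -0.72] M [0.03 0.56 0.12] open 23.35
```

Call:
apply_moves --deltas '[[20, [0.7, 0, 0], 0], [20, [0.6, 0, 0], 0], [20, [0, 0, 0], 0]]'

```text
t: 42.6
tool_pos: [0.6096, 0.0553, 0.2559]
orientation: [2.44, 1.977, -0.003]
force: [-3.0, -8.1, -0.3]
opening: 0.0233
```

```bash
python3 -c "
from h import *
rel()"
```

```text
t 42.6 along/left/up mm [-18.43  -1.04   3.9 ] yaw 78.04 F a/l/u [-8.58  1.04 -0.32] M [0.06 1.47 0.08] open 23.3
```

Call:
apply_moves --deltas '[[20, [0.7, 0, 0], 0], [20, [0, 0, 0], 0], [20, [-0.7, 0, 0], 0], [20, [-0.8, 0, 0], 0], [20, [0, 0, 0], 0]]'

```text
t: 43.22
tool_pos: [0.6095, 0.0551, 0.2559]
orientation: [2.44, 1.978, -0.001]
force: [-1.9, -5.6, -0.9]
opening: 0.0236
```

```bash
python3 -c "
from h import *
rel()"
```

```text
t 43.23 along/left/up mm [-18.49  -1.04   3.9 ] yaw 78.05 F a/l/u [-5.86  0.6  -0.88] M [-0.02  1.02  0.05] open 23.61
```

Call:
apply_moves --deltas '[[25, [0, 0, 0], 0], [30, [0, 0, 0], 0], [60, [0, 0, 0], 0], [60, [0, 0, 0], 0]]' --grip_force 5

```text
t: 43.72
tool_pos: [0.6096, 0.0558, 0.256]
orientation: [2.44, 1.979, 0.001]
force: [0.3, -0.3, 0.0]
opening: 0.0454
```

Call:
apply_moves --deltas '[[60, [-20, 0, 0], 0], [60, [-40, 0, 0], 0], [60, [-40, 0, -10], 0], [60, [-30, 0, -40], 0], [60, [0, 0, -40], 0]]'

```text
t: 44.35
tool_pos: [0.5815, -0.075, 0.3464]
orientation: [-2.443, -1.974, 0.002]
force: [0.9, 0.2, 0.2]
opening: 0.0602
```

Call:
apply_moves --deltas '[[60, [-50, 0, -30], 0], [60, [-50, 0, 0], 0], [60, [-30, 0, 0], 0], [60, [0, 0, 0], 0]]'

```text
t: 44.85
tool_pos: [0.5545, -0.2018, 0.3759]
orientation: [2.444, 1.974, -0.001]
force: [0.0, -0.5, -0.0]
opening: 0.0599
```

Run:
```python
from h import *
rel()
t=grab("top",2);s=grab("side",4)
cv2.imwrite("pics/c9.png",np.hstack([crop(t,160,150,80,100,5),crop(s,165,160,80,100,5)]))
```

```text
t 44.85 along/left/up mm [-281.12   -5.88  123.9 ] yaw 77.84 F a/l/u [-0.48 -0.14 -0.04] M [-0.09 -0.02  0.  ] open 59.91
```

View pics/c9.png

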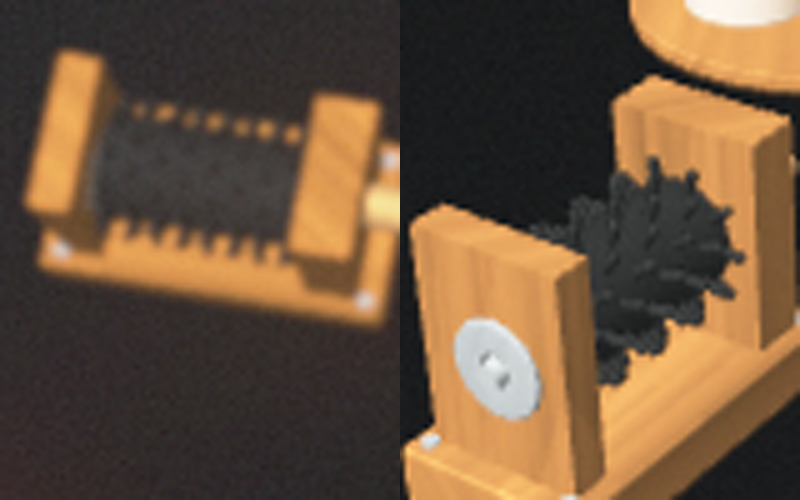

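Run:
```python
from h import *
t=grab("top",4);s=grab("side",4);rel()
for k in range(-70,8,4):
  X=M0+U*k/1e3
  print(k,[cv2.getRectSubPix(i,(1,1),tuple(map(float,proj(n,X)))).ravel().tolist() for n,i in(("top",t),("side",s))])
```

```text
t 45.55 along/left/up mm [-277.65   -6.46  123.9 ] yaw 78.08 F a/l/u [ 1.13 -0.59 -0.95] M [-0.09  0.05  0.02] open 60.16
-70 [[43, 45, 52], [28, 29, 27]]
-66 [[44, 45, 54], [26, 25, 24]]
-62 [[42, 44, 53], [26, 26, 25]]
-58 [[44, 46, 54], [29, 29, 27]]
-54 [[42, 44, 53], [40, 55, 69]]
-50 [[45, 49, 59], [54, 88, 122]]
-46 [[73, 103, 132], [53, 88, 124]]
-42 [[121, 186, 226], [54, 89, 124]]
-38 [[146, 219, 245], [55, 90, 127]]
-34 [[148, 221, 245], [53, 89, 126]]
-30 [[150, 223, 245], [53, 88, 125]]
-26 [[150, 222, 245], [54, 89, 126]]
-22 [[150, 221, 245], [68, 115, 164]]
-18 [[150, 221, 244], [84, 145, 208]]
-14 [[148, 221, 245], [87, 150, 217]]
-10 [[148, 220, 245], [87, 150, 217]]
-6 [[149, 220, 244], [89, 151, 219]]
-2 [[145, 217, 243], [87, 149, 215]]
2 [[111, 169, 213], [86, 147, 213]]
6 [[75, 127, 183], [89, 152, 219]]
```

```bash
python3 -c "
from h import *
order.close_job()"
```

```text
the job is handed in; nothing more can be done
```

The axle is fully home in the roller stand, released, and the job is handed in at about 45.6 s of the 72 s limit.

- **First hold:** I gripped the shaft about 74 mm ahead of the handle, lifted the axle from the rest and slid it about 80 mm into the bore. Axial force stayed below about 1 N.
- **Second hold:** After letting go, I took a new hold on the handle about 18 mm behind the shoulder. I pushed until the tip stopped at the bush, then felt round with light pushes, the hardest about 13 N.
- **Finding the hole:** It turned up on the left and slightly down, seen along the insertion. My reading of the washer in the side picture had suggested right and down, and that was wrong.
- **Driving home:** The axle went in with under 2 N until it stopped 28.7 mm past first contact; about 29 mm was expected. I seated it with a push of around 14 N at most, estimated from the arm's give, and retreated clear.

**Last checks:**
- In the top picture the handle's rear end lies 45 mm before the mouth, which matches a flush shoulder.
- In the side picture the tip shows in the bush hole.
- The measured tool force was back near zero, and the gripper was well clear.
- I did not measure the shoulder gap directly. The off-centre hole tilts the axle about 1.5°, so the shoulder may touch on one edge only.
- About 6 N of forward push was still on the handle when I opened the fingers.
- I did not check the jar, scoop and bowl again at the end; the arm's path stayed clear of them.

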